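# Fit a filter cap and hold it at the half-turn vent position

### The arm

A 6-joint arm with a two-finger parallel gripper is mounted at the origin on a cart in front of the work surface, level with it; the furniture and walls round the work are solid. World frame = base frame: x ahead of the robot, y to its left, z up, the work surface at z = 0. Lengths are in m, angles in rad, forces in N, time in s.
With the tool pointing down it reaches from about 0.3 to 0.875 m from the base axis. Payload 4.2 kg.
Tool frame: the origin (TCP) lies midway between the tips of the shut fingers; the grasp point (between the pads) lies 19 mm behind it; z points along the fingers, y is the line along which they close (so a half turn about z gives the same grasp; the last joint's range is limited). The gripper opens to 85 mm and grips with 20 to 120 N. Pads are 22 mm wide; open, the fingers measure 114 mm over their backs; the gripper's body (76 mm by 85 mm) begins 54 mm behind the grasp point. The pads swing forward as they close: fully open they stand 13 mm farther back than shut.
Start: joints at [1.101, 0.32, 1.565, -0, 1.257, -0.02], TCP at [0.25, 0.518, 0.231] pointing down, gripper open.
Joint ranges: [-3.11, 3.11], [-0.84, 2.01], [0.21, 2.61], [-1.34, 4.49], [0.05, 2.63], [-2.56, 2.56]. Speed limits (rad/s): [2.57, 2.57, 3.14, 3.14, 3.14, 3.14].

### API

Orientations are given as [roll, pitch, yaw] about the fixed x, y, z axes, in that order (R = Rz(yaw) Ry(pitch) Rx(roll)).
In Python, from plant import bot gives the robot as it stands.
- The arm moves only by the tool step_arm, never from a script. Its argument "steps" is a list of rows, each a list of 6 numbers: the shift along the tool's x, y, z in cm, then the turn, a rotation vector about the tool's x, y, z in degrees. A call has 1 to 10 rows; each row is the pose to reach, as a shift and turn from the pose commanded when the call began, along the tool's axes at that moment; what a row does not reach only later rows make up. A row lasts 1/8 s, in which the tool goes at most 62.5 mm and 10.7 degrees, less where a joint would pass 70% of its speed; a pose out of reach is approached as far as the arm can. A call with a gripper value outside its range is refused whole. "hand" is the opening, from -1 (shut) to 1 (fully open), set as the call begins (left out, the last holds). The fingers move at their own pace and stop on an object; "newtons" is the grip in N (left out, the last holds). Time passes only in rows, so rows that repeat a pose let the fingers close. It gives the time, the measured TCP pose, the force, the opening and the grip force at its end, in the units of the state.
- bot.read_state(): the state, without advancing time (a new reading comes with each control period).
- bot.camera(name): name is "scene" or "top" or "wrist"; returns a dict with "frame" (384x512x3 uint8, red, green, blue), "z_map" (384x512 float32, m along the optical axis (not along the pixel's ray), 0 where there is no reading), "mtx" (3x3 intrinsics, pixels), "rvec" (rotation vector, rad) and "tvec" (3), from world to camera coordinates, as OpenCV has them. Camera axes: x right, y down, z forward; pixel columns grow to the right and rows downward; lengths in m; the calibration is good to about 2 mm. A picture is of the moment at which its call begins.
- bot.hand_in(): hands the job in; it is judged then, once.
Trained networks look in a picture, given as the dict that the camera call returned (one of the last four; its "shot" number tells which), for a name from the list of things; names that differ only in an ending like _2 or _b are one class to them, and where a whole thing is asked for, a point or a joint stands for the part that bears it (a point fixed in the world has none). Each returns a list of dicts, best first, with "p" (0 to 1); they miss things now and then, are a little off and sometimes report something else, mostly with a low value. They report only what shows in the picture. A call takes as long as a camera call. They do not tell look-alikes from the thing itself.
- bot.recognise(picture, name): "rect" ([left, top, right, bottom] in pixels, round what is visible of it).
The state is a dict: "clock": time; "joint_pos": joint angles; "joint_velocities": joint speeds; "effort": joint torques, N m; "tcp_pos": TCP position; "tool_rot": TCP orientation; "ft_force": force on the tool from outside, world axes, zero at the start; "torque": the same for the moment, N m; "opening": finger opening in m; "gripper_force": force on a finger pad.
Only numpy, scipy, OpenCV 4.12 (cv2) and the standard library are available. Lean on these libraries where they do the work, as an engineer would, in place of code of your own. Each camera call takes 0.05 s, during which the arm holds its last target. There are 200 camera calls.

### The job

Take the orange transport cover off the filter housing and lay it flat in its matching compartment of the white tray. Then put the black bayonet cap into the housing with its lugs through the entry slots (green marks), push it fully home, and turn it clockwise, seen from above, to the middle of the yellow vent mark, half-way to the red lock mark and never on towards the lock. Finish there while still gripping the cap, holding it against its return spring, and leave the marker, pink tin, spool and tape measure where they are.

Things in the scene. Friction and masses are not known exactly. Their poses are not given: they have to be found in the camera images.
- mouth (a point): Centre of the mouth of the fixed aluminium filter housing, on its flange's top face, 60 mm above the worktop; z up. Bore 53 mm wide; two entry slots 18 mm wide run from it to 34.5 mm off the axis, towards this frame's +x and -x (green rim marks). Clockwise from above, the yellow vent marks are 40 degrees (0.70 rad) and the red lock marks 80 degrees past the green, on both sides.
- cap_grip (a point): Grip centre of the loose black bayonet cap (0.16 kg), which stands on its spigot at the start, this point 50 mm up. Grip bar 60 mm long along x (white line on top), 16 mm wide along y, from 22 mm below to 12 mm above this point. Fully home in the housing this point is 30 mm above the mouth; turned, the lugs under the flange have 2 mm of play up and down.
- cover_grip (a point): Grip centre of the loose orange transport cover (0.08 kg) that lies on the housing's mouth at the start. Plate 56 mm (x) by 90 mm (y) by 6 mm, its underside 28 mm below this point; on it an upright rib 54 mm long along y, 14 mm thick along x, from 22 mm below to 13 mm above this point. Both ways round are alike.
- pocket (a point): Centre of the floor of the cover's compartment in the fixed white tray, 3 mm above the worktop; z up. 64 mm along x by 98 mm along y, the only compartment the cover fits; walls 4 mm thick, 8 mm above the floor. Laid flat, the cover's grip centre is 28 mm above this point. A black marker lies in the lane past its +y end, from 53 mm off; small compartments beyond its -x wall.
- housing: The filter housing, origin under its centre on the worktop; axes as mouth. Foot 112 mm square, flange 89 mm in diameter and 8 mm thick, hollow below for the lugs.
- sleeve (a joint): Turn of the sprung sleeve hidden in the housing, rad; 0 at rest. The lugs meet it after about 0.17 rad of clockwise turn of the cap and carry it along: about 0.53 with the cap on the vent mark, 1.22 at the lock. It pushes back with about 0.1 N m at the vent mark and springs back when the cap is let go.
- cap: The bayonet cap: centre of its spigot's underside, 50 mm below cap_grip, same axes. Spigot 48 mm in diameter, 20 mm deep, end tapered, under a disc 75 mm in diameter and 8 mm thick. Two lugs on the spigot towards +x and -x, 62 mm over their tips, 12 mm wide, 4 to 10 mm above this origin. Either way round fits.
- cover: The transport cover: centre of its plate's underside, 28 mm below cover_grip, same axes.
- marker_black: Bystander: black marker, 132 mm long, in the tray's lane.
- pink_tin: Bystander: pink tin, 66 mm in diameter, 64 mm tall, origin under its centre.
- spool_copper: Bystander: spool of copper wire, 68 mm in diameter, 50 mm tall.
- tape_measure: Bystander: yellow tape measure, 40 x 76 x 64 mm, origin under its centre.
There are look-alikes about, which are no part of the job. Leave any purple or turquoise look-alike of the cap alone.

How it is judged:
By the outcome, as a careful person would: the job done as asked, in the order asked, and still so for the second after the job is handed in, while the arm keeps its last pose, push and grip.
It also fails if it takes over 56 s, if anything falls off the work surface, if the arm or the gripper's body presses on something with over 40 N, if the wrist force passes 120 N, or if a joint passes its speed limit or range.

## Working session

There is one attempt and no reset: what is moved stays moved. The work goes in short steps, Python scripts to look and compute and a tool call to move; the robot and the scene stay as the last step left them, time stands still between calls to the robot, and variables do not carry over. Pictures are saved under pics/ and viewed, at most 10 in all, crops included, and the job is handed in when it is done.

Besides the shell and the picture viewer there is one more tool, called as a command line: name --pt "numbers of a row" for each row, then --argument value for the rest. step_arm: Moves the arm, as the interface text tells. Its arguments: {"type":"object","properties":{"steps":{"type":"array","items":{"type":"array","items":{"type":"number"}}},"hand":{"type":"number"},"newtons":{"type":"number"}},"required":["steps"]}

```bash
ls; mkdir -p pics; cat > h.py <<'E'
import numpy as np, cv2
from scipy.spatial.transform import Rotation as Rn
from plant import bot
def save(p,name,crop=None,scale=1):
    im=p["frame"][:,:,::-1]
    if crop: im=im[crop[1]:crop[3],crop[0]:crop[2]]
    cv2.imwrite("pics/"+name,cv2.resize(im,None,fx=scale,fy=scale,interpolation=cv2.INTER_CUBIC))
def cloud(p):
    K=p["mtx"];R=cv2.Rodrigues(np.array(p["rvec"],float))[0];t=np.array(p["tvec"]).ravel()
    v,u=np.mgrid[:384,:512];z=p["z_map"]
    c=np.stack([(u-K[0,2])*z/K[0,0],(v-K[1,2])*z/K[1,1],z],-1)
    w=(c-t)@R; w[z==0]=np.nan
    return w
def proj(p,pts):
    return cv2.projectPoints(np.array(pts,float).reshape(-1,3),np.array(p["rvec"],float),np.array(p["tvec"],float),p["mtx"],None)[0].reshape(-1,2)
E
python3 - <<'E'
from h import *
for n in ["scene","top"]:
    p=bot.camera(n); w=cloud(p); save(p,n+"0.png",scale=1.5)
    for t in ["cap","cover","housing","pocket","marker_black","pink_tin","spool_copper","tape_measure"]:
        for r in bot.recognise(p,t)[:3]:
            b=np.array(r["rect"]).astype(int); c=w[(b[1]+b[3])//2,(b[0]+b[2])//2]
            print(n,t,round(r["p"],2),b,c.round(3))
E
```

```text
pics
scene cap 0.68 [125 193 156 225] [0.401 0.196 0.056]
scene cap 0.61 [159 131 183 160] [0.63  0.28  0.063]
scene cap 0.56 [168 206 199 231] [0.435 0.09  0.051]
scene cover 0.71 [224 176 263 206] [0.573 0.006 0.068]
scene housing 0.76 [221 180 275 225] [ 0.547 -0.026  0.068]
scene pocket 0.87 [288 248 370 315] [ 0.482 -0.28   0.002]
scene pocket 0.3 [364 182 394 217] [ 0.734 -0.294  0.054]
scene marker_black 0.59 [298 248 323 294] [ 0.473 -0.236  0.02 ]
scene pink_tin 0.92 [384 207 416 244] [ 0.669 -0.369  0.063]
scene pink_tin 0.52 [225 174 267 203] [ 0.576 -0.002  0.08 ]
scene spool_copper 0.64 [365 183 395 214] [ 0.741 -0.295  0.052]
scene tape_measure 0.81 [192 238 225 268] [ 0.375 -0.027  0.057]
scene tape_measure 0.53 [124 191 155 223] [0.405 0.202 0.057]
top cap 0.92 [202 219 226 239] [0.449 0.091 0.063]
top cap 0.59 [161 223 185 252] [0.422 0.208 0.05 ]
top cap 0.59 [134 148 159 171] [0.642 0.292 0.058]
top cover 0.82 [225 169 263 196] [0.58  0.009 0.099]
top housing 0.92 [222 158 272 209] [0.578 0.001 0.098]
top housing 0.32 [228 168 264 192] [0.585 0.004 0.101]
top pocket 0.63 [318 193 370 248] [ 0.483 -0.287  0.004]
top marker_black 0.65 [320 202 331 240] [ 0.479 -0.227  0.022]
top pink_tin 0.62 [359 135 385 159] [ 0.691 -0.347  0.066]
top spool_copper 0.95 [335 111 362 141] [ 0.754 -0.283  0.051]
top tape_measure 0.85 [238 241 262 259] [ 0.393 -0.011  0.063]
```

```bash
python3 - <<'E'
from h import *
p=bot.camera("top"); save(p,"top1.png",(115,95,395,285),2.8)
w=cloud(p)
# cover rib: z>0.09 near housing
def blob(c,r,lo,hi):
    m=(np.hypot(w[...,0]-c[0],w[...,1]-c[1])<r)&(w[...,2]>lo)&(w[...,2]<hi)
    q=w[m]; (cx,cy),s,a=cv2.minAreaRect(q[:,:2].astype(np.float32)); return len(q),(cx,cy),s,a,np.median(q[:,2])
print("rib",blob((.58,.005),.06,.09,.12))
print("plate",blob((.58,.005),.07,.058,.12))
for c in [(.449,.091),(.42,.20),(.64,.29)]: print("bar",blob(c,.06,.048,.09))
print(bot.read_state())
E
```

```text
rib (102, (0.5864530801773071, 0.009667914360761642), (0.05229726433753967, 0.013571357354521751), 73.27171325683594, np.float64(0.1011859634372969))
plate (807, (0.5890027284622192, 0.009537138044834137), (0.10247238725423813, 0.09023039042949677), 46.31194305419922, np.float64(0.06661606209745483))
bar (127, (0.44279301166534424, 0.09430482983589172), (0.01595030166208744, 0.05997152626514435), 61.44304275512695, np.float64(0.06205647641366895))
bar (137, (0.4181576371192932, 0.21398471295833588), (0.05892361328005791, 0.016176925972104073), 29.057374954223633, np.float64(0.06193434999819139))
bar (129, (0.6462416052818298, 0.3024032413959503), (0.05894353985786438, 0.01596732810139656), 43.23563766479492, np.float64(0.062068520530958834))
{'clock': 0.95, 'joint_pos': array([ 1.10099977e+00,  3.19576880e-01,  1.56450835e+00,  2.32402403e-06,
        1.25738708e+00, -2.00354418e-02]), 'joint_velocities': array([ 0.00012048, -0.00245638,  0.00081426, -0.00087641, -0.00083627,
       -0.00086317]), 'effort': array([ 3.80217289e-04, -4.15410662e+01, -2.34425533e+01,  1.31817433e-04,
        1.85002477e-05, -9.90679240e-06]), 'tcp_pos': array([0.25000409, 0.51781958, 0.23134799]), 'tool_rot': array([3.14147229e+00, 2.00566965e-07, 2.69183083e+00]), 'ft_force': array([0.22896968, 1.05134886, 0.0391786 ]), 'torque': array([-0.01263872, -0.0088302 ,  0.03031486]), 'gripper_force': 0.0, 'opening': 0.08514453379604611}
```

View pics/top1.png

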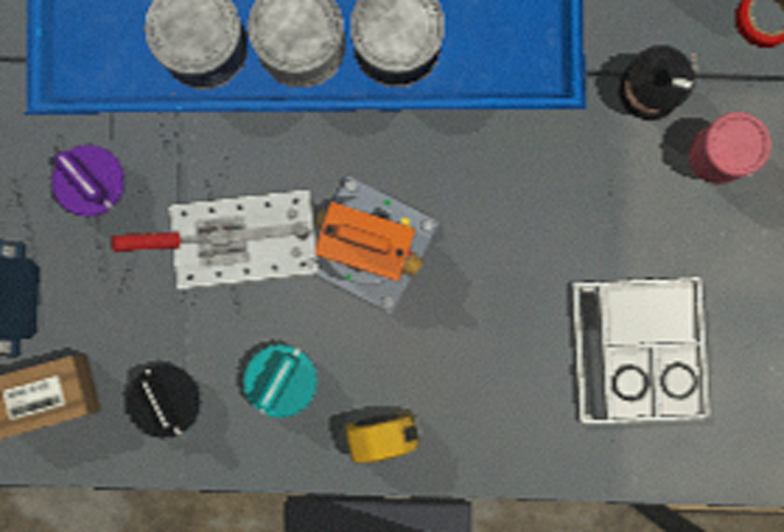

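The picture shows the orange cover at (360,238), and the black cap at (162,399) with its bar at about 29°. The housing's green marks are at (388,203) and (347,277), which puts its x axis near -29°. The big pocket is centred at about (652,314).

```bash
cat >> h.py <<'E'
def go(x,y,z,yaw,frm=None):
    s=bot.read_state(); p=np.array(s["tcp_pos"]); R=Rn.from_euler("xyz",s["tool_rot"])
    T=Rn.from_euler("xyz",[np.pi,0,np.radians(yaw)])
    d=R.inv().apply(np.array([x,y,z])-p)*100; r=(R.inv()*T).as_rotvec(degrees=True)
    print("row",np.r_[d,r].round(2).tolist(),"yaw now",np.degrees(s["tool_rot"][2]).round(2),p.round(4),"q6",s["joint_pos"][5].round(2),"t",s["clock"])
E
python3 -c "
from h import *
go(.5865,.0097,.20,73.3)"
```

```text
row [-52.39, -31.13, 3.13, 0.01, -0.0, 80.93] yaw now 154.23 [0.25   0.5178 0.2313] q6 -0.02 t 0.95
```

step_arm --pt "-52.4 -31.1 3.1 0 0 81" --pt "-52.4 -31.1 3.1 0 0 81" --pt "-52.4 -31.1 3.1 0 0 81" --pt "-52.4 -31.1 3.1 0 0 81" --pt "-52.4 -31.1 3.1 0 0 81" --pt "-52.4 -31.1 3.1 0 0 81" --pt "-52.4 -31.1 3.1 0 0 81" --pt "-52.4 -31.1 3.1 0 0 81" --pt "-52.4 -31.1 3.1 0 0 81" --pt "-52.4 -31.1 3.1 0 0 81" --hand 0.0 --newtons 60

```text
clock: 2.2
tcp_pos: [0.5879, 0.0075, 0.2002]
tool_rot: [3.141, -0.0, 1.277]
ft_force: [-0.2, 1.8, -0.2]
opening: 0.0428
gripper_force: 0.0
```

```bash
python3 - <<'E'
from h import *
p=bot.camera("wrist"); save(p,"w1.png",scale=1.3)
w=cloud(p)
m=(np.hypot(w[...,0]-.586,w[...,1]-.01)<.06)&(w[...,2]>.09)&(w[...,2]<.115)
f=p["frame"].astype(int); m&=(f[...,0]>f[...,2]+60)
q=w[m]; print(len(q), cv2.minAreaRect(q[:,:2].astype(np.float32)),np.median(q[:,2]))
m2=(np.hypot(w[...,0]-.586,w[...,1]-.01)<.08)&(w[...,2]>.055)&(w[...,2]<.115)&(f[...,0]>f[...,2]+90)&(f[...,1]<f[...,0]*.65)
print(m2.sum(),cv2.minAreaRect(w[m2][:,:2].astype(np.float32)))
print(proj(p,[[.5865,.0097,.101]]), -cv2.Rodrigues(p["rvec"])[0].T@np.array(p["tvec"]).ravel())
go(.5865,.0097,.10,73.3)
E
```

```text
856 ((0.5864937901496887, 0.00938463769853115), (0.0534139908850193, 0.01307646930217743), 73.3199234008789) 0.10032330739366782
4298 ((0.5882995128631592, 0.006813764572143555), (0.09167034924030304, 0.055372413247823715), 74.17170715332031)
[[251.71783232 191.89964726]] [0.6084229  0.07466602 0.34262214]
row [0.53, -0.65, 9.96, 0.26, 0.17, -0.28] yaw now 73.02 [0.5908 0.0031 0.1996] q6 0.29 t 2.25
```

View pics/w1.png

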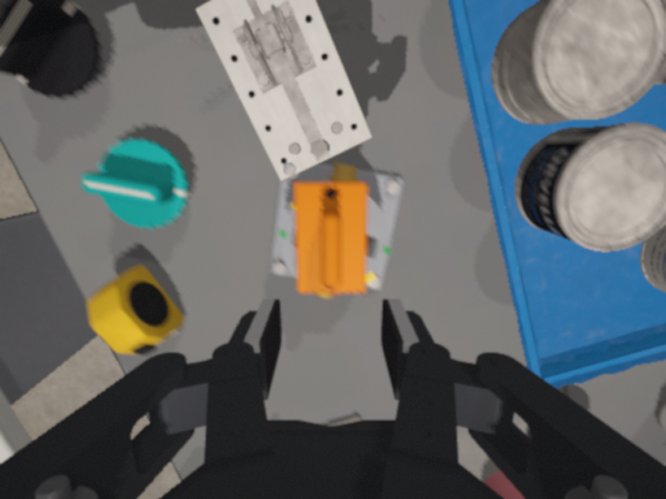

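The wrist view shows the orange rib at (331,240), between the fingers once the camera offset is allowed for. Its position agrees with the top camera, so I go down.

step_arm --pt "0 0 4 0 0 0" --pt "0 0 7 0 0 0" --pt "0 0 10 0 0 0" --pt "0 0 12 0 0 0" --pt "0 0 12.7 0 0 0" --pt "0 0 12.7 0 0 0" --pt "0 0 12.7 0 0 0"

```text
clock: 3.12
tcp_pos: [0.5874, 0.01, 0.0744]
tool_rot: [3.14, -0.001, 1.278]
ft_force: [-0.5, 0.1, 1.3]
opening: 0.0424
gripper_force: 0.0
```

step_arm --pt "0 0 0 0 0 0" --pt "0 0 0 0 0 0" --pt "0 0 0 0 0 0" --pt "0 0 0 0 0 0" --hand -1

```text
clock: 3.62
tcp_pos: [0.5873, 0.0099, 0.0742]
tool_rot: [3.14, -0.001, 1.278]
ft_force: [0.5, 0.2, 5.7]
opening: 0.0129
gripper_force: 60.0
```

step_arm --pt "0 0 -2 0 0 0" --pt "0 0 -5 0 0 0" --pt "0 0 -9 0 0 0" --pt "0 0 -11 0 0 0" --pt "0 0 -11 0 0 0"

```text
clock: 4.25
tcp_pos: [0.5873, 0.0099, 0.1844]
tool_rot: [3.139, -0.001, 1.278]
ft_force: [-0.2, 0.4, -0.2]
opening: 0.0126
gripper_force: 59.1
```

```bash
python3 - <<'E'
from h import *
p=bot.camera("top"); save(p,"top2.png",(305,180,385,260),7)
w=cloud(p)
for a in [(350,196),(350,207),(348,207),(326,220),(340,225)]: print(a,w[a[1],a[0]].round(4))
print(proj(p,[[.51,-.287,.003]]))
go(.52,-.285,.18,90)
E
```

```text
(350, 196) [ 0.5545 -0.3027  0.0078]
(350, 207) [ 0.522  -0.3039  0.0048]
(348, 207) [ 0.5219 -0.2988  0.0015]
(326, 220) [ 0.4818 -0.2302  0.0205]
(340, 225) [ 0.468  -0.2743  0.0075]
[[344.11048114 210.88051566]]
row [-30.15, 2.16, 0.29, -0.02, -0.0, -16.77] yaw now 73.23 [0.5864 0.0099 0.1829] q6 0.29 t 4.3
```

View pics/top2.png

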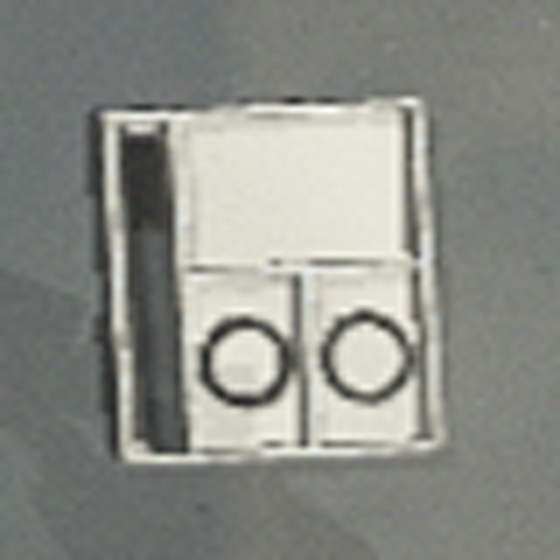

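The crop shows the pocket between the wall tops at x≈178–415 and y≈115–268, centred near (296,192), with the tray turned about +3°. Next I go beside it for a closer wrist look.

```bash
python3 - <<'E'
from h import *
go(.521,-.41,.20,93)
E
```

```text
row [-42.09, 5.86, -1.71, -0.02, -0.0, -19.77] yaw now 73.23 [0.5864 0.0099 0.1829] q6 0.29 t 4.3
```

step_arm --pt "-4 0.6 -1.7 0 0 -2" --pt "-9 1.3 -1.7 0 0 -5" --pt "-14 2 -1.7 0 0 -8" --pt "-19 2.7 -1.7 0 0 -11" --pt "-24 3.3 -1.7 0 0 -14" --pt "-29 4 -1.7 0 0 -16" --pt "-34 4.7 -1.7 0 0 -18" --pt "-38.5 5.4 -1.7 0 0 -19.8" --pt "-41 5.8 -1.7 0 0 -19.8" --pt "-42 5.9 -1.7 0 0 -19.8"

```text
clock: 5.55
tcp_pos: [0.5214, -0.4096, 0.1987]
tool_rot: [-3.14, -0.002, 1.622]
ft_force: [0.0, 0.8, -0.8]
opening: 0.013
gripper_force: 59.1
```

step_arm --pt "0 0 0 0 0 0" --pt "0 0 0 0 0 0"

```text
clock: 5.8
tcp_pos: [0.5224, -0.4077, 0.2003]
tool_rot: [3.142, -0.001, 1.625]
ft_force: [-0.1, -1.1, -1.5]
opening: 0.0132
gripper_force: 59.1
```

```bash
python3 - <<'E'
from h import *
p=bot.camera("wrist"); save(p,"w2.png",scale=1.5)
np.savez("w2.npz",K=p["mtx"],r=p["rvec"],t=p["tvec"],w=cloud(p))
print(proj(p,[[.521,-.297,.003]])*1.5)
go(.521,-.297,.12,93)
E
```

```text
[[387.19476108 112.49059933]]
row [11.06, 0.46, 8.05, 0.01, -0.03, 0.11] yaw now 93.11 [ 0.5224 -0.4078  0.2005] q6 -0.73 t 5.85
```

View pics/w2.png

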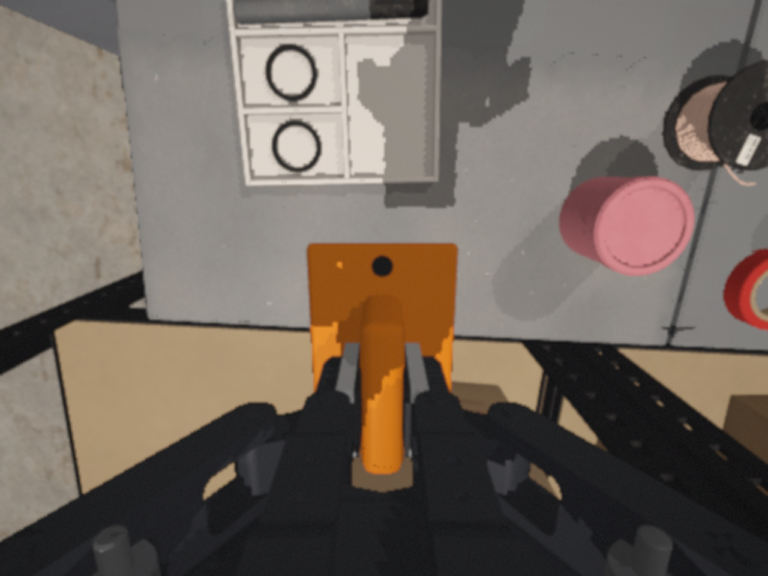

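```bash
python3 - <<'E'
from h import *
d=np.load("w2.npz");R=cv2.Rodrigues(d["r"])[0];C=-R.T@d["t"].ravel()
def hit(u,v,z):
    r=R.T@np.linalg.inv(d["K"])@np.array([u/1.5,v/1.5,1]); return (C+r*(z-C[2])/r[2])[:2]
c=np.array([hit(*q,.011) for q in [(344,30),(437,28),(347,182),(437,180)]])
print(c.round(4),c.mean(0))
print("edges",np.linalg.norm(c[0]-c[1]),np.linalg.norm(c[0]-c[2]),[np.degrees(np.arctan2(*(a-b)[::-1])) for a,b in [(c[1],c[0]),(c[3],c[2]),(c[0],c[2]),(c[1],c[3])]])
for q in [(309,243),(457,243)]: print("plate far corners",hit(*q,.1975))
w=d["w"]
for q in [(345,260),(420,260)]: print(w[int(q[1]/1.5),int(q[0]/1.5)])
for q in [(382,296),(382,470)]: print("rib",hit(*q,.2325), w[int(q[1]/1.5),int(q[0]/1.5)])
E
```

```text
[[ 0.4878 -0.2463]
 [ 0.5525 -0.2416]
 [ 0.493  -0.3489]
 [ 0.5617 -0.3437]] [ 0.52376079 -0.2951149 ]
edges 0.0648547506420334 0.1027450882749856 [np.float64(4.16802886716126), np.float64(4.302170278765111), np.float64(92.92920131885123), np.float64(95.16744595015317)]
plate far corners [ 0.4948897  -0.36397669]
plate far corners [ 0.54644643 -0.36121688]
[ 0.5071742 -0.3703745  0.1919327]
[ 0.53459063 -0.36888169  0.19205513]
rib [ 0.5207273  -0.37128428] [ 0.52098596 -0.38173839  0.1975113 ]
rib [ 0.52378218 -0.42793543] [ 0.52369303 -0.43219513  0.22707197]
```

step_arm --pt "4 0.2 3 0 0 0" --pt "8 0.5 7 0 0 -0.7" --pt "10.5 0.6 11 0 0 -0.7" --pt "11.1 0.6 14.5 0 0 -0.7" --pt "11.1 0.6 15.5 0 0 -0.7" --pt "11.1 0.6 15.5 0 0 -0.7" --pt "11.1 0.6 15.5 0 0 -0.7"

```text
clock: 6.72
tcp_pos: [0.5233, -0.299, 0.0469]
tool_rot: [3.139, 0.002, 1.636]
ft_force: [0.6, -0.6, -0.7]
opening: 0.0128
gripper_force: 59.1
```

```bash
python3 - <<'E'
from h import *
p=bot.camera("wrist"); save(p,"w3.png",(100,100,412,384),2)
go(.523,-.296,.018,93.8)
E
```

```text
row [0.31, -0.0, 2.89, 0.16, 0.11, -0.1] yaw now 93.7 [ 0.5231 -0.299   0.0469] q6 -0.6 t 6.775
```

View pics/w3.png

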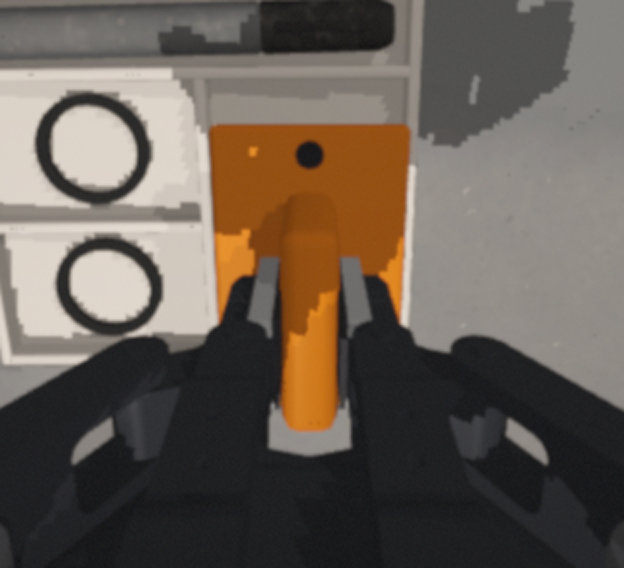

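The plate (x 210–408) sits between the pocket walls (205 and 412), with room towards the far wall. I lower it with a +3 mm correction.

step_arm --pt "0.2 0 0.8 0 0 0" --pt "0.2 0 1.6 0 0 0" --pt "0.2 0 2.3 0 0 0" --pt "0.2 0 2.8 0 0 0" --pt "0.2 0 3.0 0 0 0" --pt "0.2 0 3.0 0 0 0"

```text
clock: 7.52
tcp_pos: [0.5218, -0.296, 0.0171]
tool_rot: [-3.142, -0.0, 1.636]
ft_force: [-4.7, 1.3, 13.2]
opening: 0.0132
gripper_force: 61.1
```

step_arm --pt "0 0 0 0 0 0" --pt "0 0 0 0 0 0" --pt "0 0 0 0 0 0" --pt "0 0 -3 0 0 0" --pt "0 0 -8 0 0 0" --pt "0 0 -13 0 0 0" --pt "0 0 -18 0 0 0" --pt "0 0 -20 0 0 0" --pt "0 0 -20 0 0 0" --hand 0.0

```text
clock: 8.65
tcp_pos: [0.5227, -0.2965, 0.2168]
tool_rot: [3.138, 0.002, 1.636]
ft_force: [-0.6, -0.1, -1.5]
opening: 0.043
gripper_force: 0.0
```

```bash
python3 - <<'E'
from h import *
p=bot.camera("wrist"); w=cloud(p); f=p["frame"].astype(int)
m=(f[...,0]>f[...,2]+60)&(np.hypot(w[...,0]-.522,w[...,1]+.296)<.07)
q=w[m]; print(m.sum(),"plate",cv2.minAreaRect(q[q[:,2]<.03][:,:2].astype(np.float32)),"z pct",np.percentile(q[q[:,2]<.03][:,2],[5,50,95]))
pl=q[q[:,2]<.02]; A=np.c_[pl[:,:2],np.ones(len(pl))]; print("tilt",np.linalg.lstsq(A,pl[:,2],rcond=None)[0])
p=bot.camera("top"); w=cloud(p); np.save("topw.npy",w)
a=cv2.resize(p["frame"][145:220,210:285,::-1],None,fx=6,fy=6,interpolation=cv2.INTER_CUBIC)
b=cv2.resize(p["frame"][180:255,310:365,::-1],None,fx=6,fy=6,interpolation=cv2.INTER_CUBIC)
cv2.imwrite("pics/ab.png",np.hstack([a,b]))
go(.418,.214,.20,209)
E
```

```text
3021 plate ((0.5218281745910645, -0.2973800003528595), (0.05614204704761505, 0.08987576514482498), 3.8595025539398193) z pct [0.00744252 0.00886303 0.01015227]
tilt [0.00736758 0.00025614 0.005038  ]
row [51.54, -7.0, 1.47, 0.01, -0.15, -115.27] yaw now 93.73 [ 0.5214 -0.2957  0.214 ] q6 -0.6 t 8.75
```

View pics/ab.png

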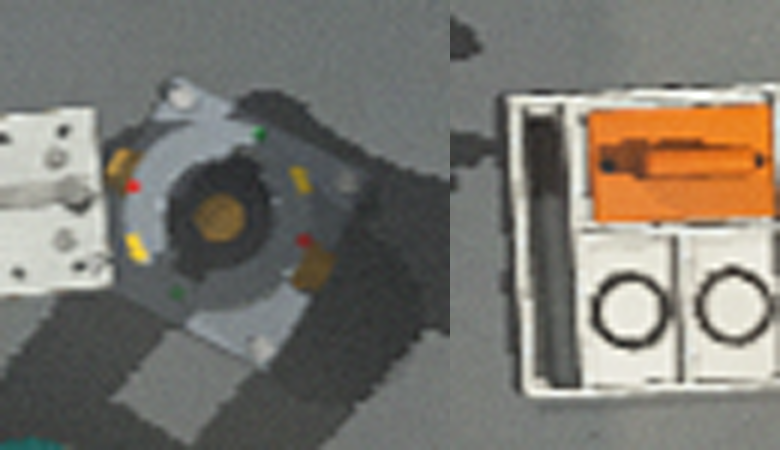

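The left panel shows the open housing, with green at (260,133) and (177,294), yellow at (302,180) and (137,248), and red at (304,240) and (134,187). All three pairs centre on about (219,214). The right panel shows the cover flat in the pocket. On to the cap.

```bash
python3 - <<'E'
from h import *
p=bot.camera("top");R=cv2.Rodrigues(p["rvec"])[0];C=-R.T@np.array(p["tvec"]).ravel()
def hit(u,v,z=.06):
    r=R.T@np.linalg.inv(p["mtx"])@np.array([210+(u+.5)/6-.5,145+(v+.5)/6-.5,1]); return (C+r*(z-C[2])/r[2])[:2]
for n,a,b,o in [("g",(260,133),(177,294),0),("y",(302,180),(137,248),40),("r",(304,240),(134,187),80)]:
    A,B=hit(*a),hit(*b); d=A-B; print(n,((A+B)/2).round(4),np.hypot(*d).round(4),(np.degrees(np.arctan2(d[1],d[0]))+o).round(1))
E
```

```text
g [0.5887 0.0053] 0.0856 -25.6
y [0.5884 0.0049] 0.0841 -26.0
r [0.5887 0.0052] 0.084 -25.8
```

step_arm --pt "51.5 -7 1.5 0 0 -115.2" --pt "51.5 -7 1.5 0 0 -115.2" --pt "51.5 -7 1.5 0 0 -115.2" --pt "51.5 -7 1.5 0 0 -115.2" --pt "51.5 -7 1.5 0 0 -115.2" --pt "51.5 -7 1.5 0 0 -115.2" --pt "51.5 -7 1.5 0 0 -115.2" --pt "51.5 -7 1.5 0 0 -115.2" --pt "51.5 -7 1.5 0 0 -115.2" --pt "51.5 -7 1.5 0 0 -115.2"

```text
clock: 10.05
tcp_pos: [0.4173, 0.2147, 0.1985]
tool_rot: [3.142, -0.004, -2.763]
ft_force: [-0.3, -0.2, 1.0]
opening: 0.043
gripper_force: 0.0
```

step_arm --pt "0 0 0 0 0 -8" --pt "0 0 0 0 0 -8" --pt "0 0 0 0 0 -8"

```text
clock: 10.42
tcp_pos: [0.4183, 0.2131, 0.1995]
tool_rot: [3.141, -0.002, -2.635]
ft_force: [0.1, 0.7, -0.3]
opening: 0.0422
gripper_force: 0.0
```

```bash
python3 - <<'E'
from h import *
p=bot.camera("wrist"); w=cloud(p); f=p["frame"].astype(int); save(p,"w4.png",scale=1.2)
m=(np.hypot(w[...,0]-.418,w[...,1]-.214)<.05)&(w[...,2]>.05)&(w[...,2]<.075)
q=w[m]; print(m.sum(),"bar",cv2.minAreaRect(q[:,:2].astype(np.float32)),np.median(q[:,2]))
print(cv2.boxPoints(cv2.minAreaRect(q[:,:2].astype(np.float32))).round(4).tolist())
m=(np.hypot(w[...,0]-.418,w[...,1]-.214)<.06)&(w[...,2]>.02)&(w[...,2]<.075)
print("disc",cv2.minEnclosingCircle(w[m][:,:2].astype(np.float32)))
go(.418,.214,.034,209)
E
```

```text
855 bar ((0.417980819940567, 0.21354465186595917), (0.05915277823805809, 0.015666142106056213), 29.363737106323242) 0.06148389693640403
[[0.38839998841285706, 0.20589999854564667], [0.3959999978542328, 0.19220000505447388], [0.44760000705718994, 0.22120000422000885], [0.4399000108242035, 0.23489999771118164]]
disc ((0.41842156648635864, 0.21412475407123566), 0.03876856341958046)
row [-0.03, 0.1, 16.58, 0.01, -0.06, 0.05] yaw now -150.95 [0.4184 0.2131 0.1998] q6 -1.63 t 10.475
```

View pics/w4.png

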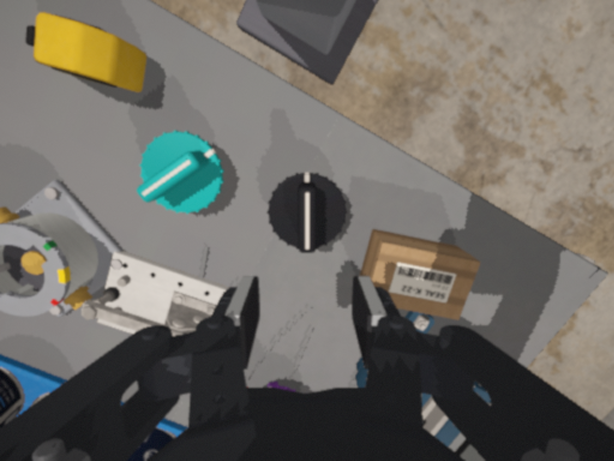

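The wrist view shows the black cap at (307,210), centred with its bar along the tool's x. I go down and grip it.

step_arm --pt "0 0.1 4 0 0 -0.4" --pt "0 0.1 9 0 0 -0.4" --pt "0 0.1 13 0 0 -0.4" --pt "0 0.1 15.5 0 0 -0.4" --pt "0 0.1 16.5 0 0 -0.4" --pt "0 0.1 16.5 0 0 -0.4" --pt "0 0.1 16.5 0 0 -0.4"

```text
clock: 11.35
tcp_pos: [0.419, 0.2145, 0.0363]
tool_rot: [-3.142, 0.002, -2.626]
ft_force: [-0.8, -0.1, -0.4]
opening: 0.0426
gripper_force: 0.0
```

step_arm --pt "0 0 0 0 0 0" --pt "0 0 0 0 0 0" --pt "0 0 0 0 0 0" --pt "0 0 0 0 0 0" --hand -1 --newtons 100

```text
clock: 11.85
tcp_pos: [0.4187, 0.2145, 0.0364]
tool_rot: [-3.142, 0.002, -2.626]
ft_force: [-0.9, 0.9, 6.1]
opening: 0.0144
gripper_force: 98.0
```

step_arm --pt "0 0 -3 0 0 0" --pt "0 0 -8 0 0 0" --pt "0 0 -12 0 0 0" --pt "0 0 -14 0 0 0" --pt "0 0 -14 0 0 0" --pt "0 0 -14 0 0 0"

```text
clock: 12.6
tcp_pos: [0.4173, 0.2137, 0.1742]
tool_rot: [3.141, -0.002, -2.626]
ft_force: [-0.6, -0.3, -1.9]
opening: 0.0144
gripper_force: 97.9
```

```bash
python3 - <<'E'
from h import *
go(.5886,.0051,.16,180-25.8)
E
```

```text
row [-4.61, -26.6, 1.4, -0.05, -0.12, 55.36] yaw now -150.44 [0.4173 0.2137 0.1742] q6 -1.64 t 12.6
```

step_arm --pt "-1 -5 -0.6 0 0 10" --pt "-2 -10 -0.6 0 0 20" --pt "-2.8 -15 -0.6 0 0 30" --pt "-3.6 -19.5 -0.6 0 0 40" --pt "-4.2 -23 -0.6 0 0 49" --pt "-4.6 -25.5 -0.6 0 0 55.4" --pt "-4.6 -26.6 -0.6 0 0 55.4" --pt "-4.6 -26.6 -0.6 0 0 55.4" --pt "-4.6 -26.6 -0.6 0 0 55.4" --pt "-4.6 -26.6 -0.6 0 0 55.4"

```text
clock: 13.85
tcp_pos: [0.5888, 0.0063, 0.1814]
tool_rot: [3.141, -0.0, 2.692]
ft_force: [-0.4, 0.0, -1.0]
opening: 0.0144
gripper_force: 98.2
```

```bash
python3 - <<'E'
from h import *
p=bot.camera("scene"); a=p["frame"][130:235,190:310,::-1]
q=bot.camera("wrist"); b=q["frame"][:,:,::-1]
a=cv2.resize(a,(439,384),interpolation=cv2.INTER_CUBIC)
cv2.imwrite("pics/c.png",cv2.resize(np.hstack([a,b]),None,fx=.84,fy=.84))
go(.5886,.0051,.12,154.2)
for n in ("cap",):
  for r in bot.recognise(q,n)[:2]: print(r)
c=np.array([.5886,.0051,.06]); 
for o in (0,180,-40,140): 
  t=np.radians(-25.8+o); print(o,(proj(q,[c+.042*np.array([np.cos(t),np.sin(t),0])])[0]+[439,0])*.84)
E
```

```text
row [-0.0, -0.11, 6.15, 0.01, 0.01, 0.02] yaw now 154.22 [0.5891 0.0061 0.1815] q6 -1.13 t 13.95
{'rect': [230.1, 2.2, 310.9, 47.5], 'p': 0.9}
{'rect': [189.0, 170.5, 318.6, 316.1], 'p': 0.58}
0 [581.73048355 190.8286512 ]
180 [581.6715973  120.79315555]
-40 [559.21494179 183.23719637]
140 [605.71476428 129.62729313]
```

View pics/c.png

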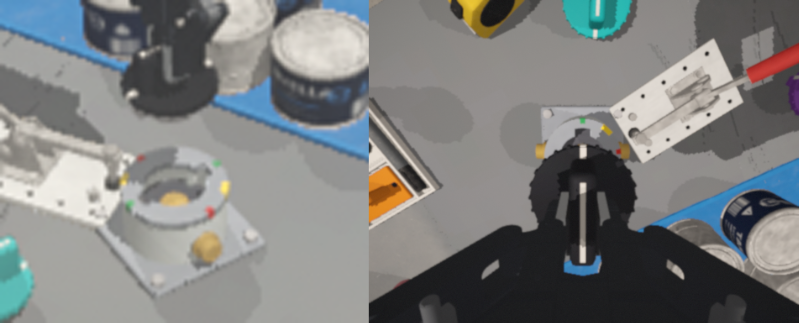

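The housing marks in the wrist view, green at (583,120) and yellow at (606,130), match my projected ones to about 1 px. The cap is lined up, so I lower it.

step_arm --pt "0 -0.1 2.5 0 0 0" --pt "0 -0.1 5 0 0 0" --pt "0 -0.1 7 0 0 0" --pt "0 -0.1 8 0 0 0" --pt "0 -0.1 8 0 0 0"

```text
clock: 14.62
tcp_pos: [0.5887, 0.0047, 0.101]
tool_rot: [-3.141, -0.001, 2.691]
ft_force: [0.4, -0.3, -1.1]
opening: 0.014
gripper_force: 98.2
```

step_arm --pt "0 0 0.4 0 0 0" --pt "0 0 0.8 0 0 0" --pt "0 0 1.2 0 0 0" --pt "0 0 1.5 0 0 0" --pt "0 0 1.5 0 0 0"

```text
clock: 15.25
tcp_pos: [0.5887, 0.0046, 0.086]
tool_rot: [-3.141, -0.001, 2.691]
ft_force: [0.3, -0.7, -1.3]
opening: 0.0141
gripper_force: 98.2
```

step_arm --pt "0 0 0.3 0 0 0" --pt "0 0 0.6 0 0 0" --pt "0 0 0.9 0 0 0" --pt "0 0 1.0 0 0 0" --pt "0 0 1.05 0 0 0" --pt "0 0 1.05 0 0 0"

```text
clock: 16.0
tcp_pos: [0.5888, 0.0046, 0.0764]
tool_rot: [3.141, -0.0, 2.69]
ft_force: [-3.4, 0.5, 4.6]
opening: 0.0142
gripper_force: 99.3
```

step_arm --pt "0 0 0 0 0 5" --pt "0 0 0 0 0 10" --pt "0 0 0 0 0 15" --pt "0 0 0 0 0 20" --pt "0 0 0 0 0 25" --pt "0 0 0 0 0 30" --pt "0 0 0 0 0 34" --pt "0 0 0 0 0 37" --pt "0 0 0 0 0 37"

```text
clock: 17.12
tcp_pos: [0.5897, 0.0039, 0.0764]
tool_rot: [3.14, 0.002, 2.046]
ft_force: [1.0, -1.8, 3.4]
opening: 0.014
gripper_force: 99.0
```

```bash
python3 - <<'E'
from h import *
s=bot.read_state(); print(s["torque"],s["ft_force"])
q=bot.camera("wrist"); b=q["frame"][60:330,110:410,::-1]
cv2.imwrite("pics/d.png",cv2.resize(b,None,fx=2.2,fy=2.2,interpolation=cv2.INTER_CUBIC))
go(.5886,.0051,.0764,114.2)
w=cloud(q); m=(np.hypot(w[...,0]-.5886,w[...,1]-.005)<.034)&(w[...,2]>.095)&(w[...,2]<.107)
c=np.array([.5886,.0051,.06])
for o in (0,180,-40,140,100): 
  t=np.radians(-25.8+o); print(o,(proj(q,[c+.042*np.array([np.cos(t),np.sin(t),0])])[0]-[110,60])*2.2)
for r in (-.03,.03):
  t=np.radians(114.2); print(r,(proj(q,[[.5886+r*np.cos(t),.0051+r*np.sin(t),.102]])[0]-[110,60])*2.2)
E
```

```text
[-0.54597837  0.19161523 -0.01537864] [ 0.95181213 -1.7729029   3.42452603]
row [0.15, -0.05, -0.0, 0.08, 0.1, 3.03] yaw now 117.23 [0.5897 0.004  0.0764] q6 -0.49 t 17.175
0 [401.91372383 476.38439113]
180 [219.70771731 253.25948968]
-40 [308.57813812 501.22202715]
140 [324.1334359  221.54857114]
100 [423.90206508 263.59098812]
-0.03 [308.83544576 567.38278264]
0.03 [323.32307841 316.57376911]
```

View pics/d.png

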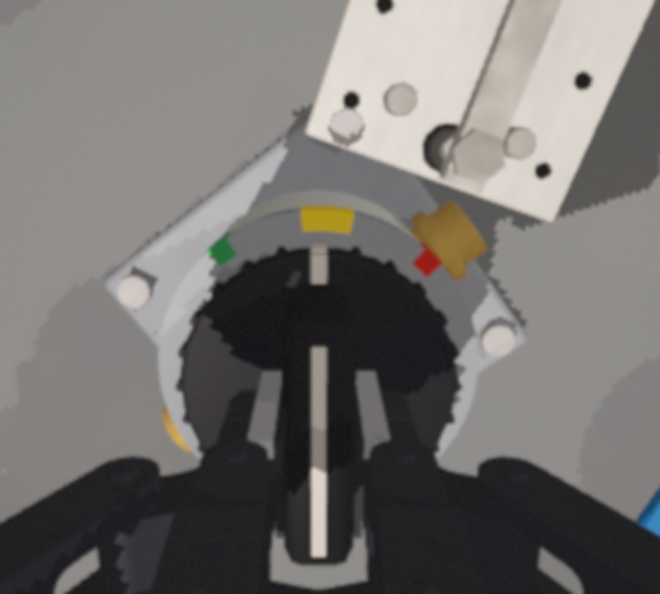

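The line on the cap, at x≈318, stands about 3.4° short of the yellow mark's centre at (327,218). I turn that last bit.

step_arm --pt "0 0 0 0 0 2" --pt "0 0 0 0 0 3.3" --pt "0 0 0 0 0 3.3" --pt "0 0 0 0 0 3.3" --pt "0 0 0 0 0 3.3"

```text
clock: 17.8
tcp_pos: [0.5895, 0.004, 0.0764]
tool_rot: [3.141, 0.001, 1.987]
ft_force: [0.6, -3.7, 5.1]
opening: 0.0141
gripper_force: 99.3
```

```bash
python3 - <<'E'
from h import *
q=bot.camera("wrist"); b=q["frame"][120:230,180:340,::-1]
cv2.imwrite("pics/e.png",cv2.resize(b,None,fx=4,fy=4,interpolation=cv2.INTER_CUBIC))
s=bot.read_state(); print(s["torque"],s["ft_force"],s["tcp_pos"],np.degrees(s["tool_rot"][2]))
p=bot.camera("top"); w=cloud(p)
for t in ["cover","marker_black","pink_tin","spool_copper","tape_measure"]:
    for r in bot.recognise(p,t)[:1]:
        c=np.array(r["rect"]).astype(int); print(t,c,w[(c[1]+c[3])//2,(c[0]+c[2])//2].round(3))
E
```

```text
[-0.73999994  0.20989998  0.08660419] [ 0.28127608 -4.01024514  5.39094364] [0.58954281 0.00401575 0.07637721] 113.84517573275558
cover [330 197 366 217] [ 0.521 -0.287  0.046]
marker_black [322 198 330 245] [ 0.479 -0.23   0.023]
pink_tin [360 139 387 158] [ 0.69  -0.352  0.06 ]
spool_copper [333 111 365 139] [ 0.756 -0.286  0.052]
tape_measure [220 180 263 206] [0.552 0.018 0.061]
```

View pics/e.png

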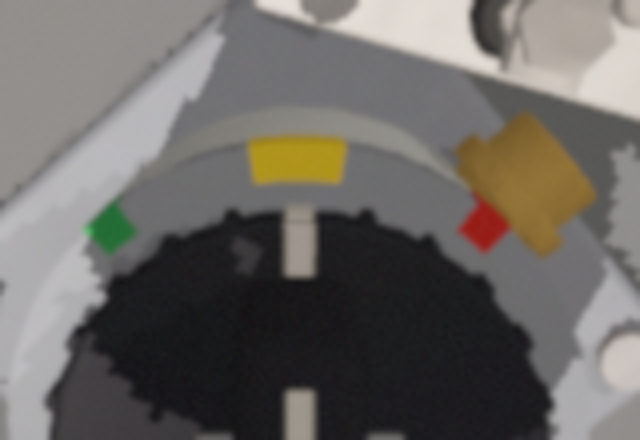

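The cap's line (x≈300) is on the yellow mark's centre (x≈298), and the spring torque reads about 0.09 N m. Everything looks in place, so I hand in.

```bash
python3 -c "
from plant import bot
print(bot.hand_in())"
```

```text
the job is handed in; nothing more can be done
None
```

I handed the job in at about 18 s: the cover lies flat in its compartment, and the cap is fully home and held, still gripped, at the middle of the yellow vent mark (within about half a degree); the bystanders were not touched, though my last check located only the marker, tin and spool, not the tape measure.

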